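# Close the vial reader and hold its shutter open at the mark

### The arm

A 6-joint arm with a two-finger parallel gripper is mounted at the origin on the work surface. World frame = base frame: x ahead of the robot, y to its left, z up, the work surface at z = 0. Lengths are in mm, angles in rad, forces in N, time in s.
With the tool pointing down it reaches from about 300 to 775 mm from the base axis. Payload 14.6 kg.
Tool frame: the origin (TCP) lies on the centre line of the jaws, within the pads' length; the fingertips stand r.tip_reach ahead of it and the grasp point (between the pads) lies 5 mm behind it (r.tip_reach is the distance from the TCP to the fingertips, in mm); z points along the fingers, y is the direction in which the jaws open and shut (so a half turn about z gives the same grasp; the last joint's range is limited). The gripper opens to 85 mm and grips with 20 to 120 N. Pads are 22 mm wide; open, the fingers measure 114 mm over their backs; the gripper's body (76 mm by 85 mm) begins 54 mm behind the grasp point. The pads swing forward as they close: fully open they stand 13 mm farther back than shut.
Start: joints at [-1.311, 0.3, 1.521, -0, 1.321, -0.067], TCP at [176.551, -520.883, 245.281] pointing down, gripper open.
Joint ranges: [-3.03, 3.03], [-0.79, 2.21], [0.23, 2.52], [-1.04, 4.18], [0, 3.07], [-2.55, 2.55]. Speed limits (rad/s): [2.22, 2.22, 2.57, 3.14, 3.14, 3.14].

### API

Orientations are given as a rotation vector (axis times angle).
In Python, from rig import r gives the robot as it stands.
- The arm moves only by the tool apply_moves, never from a script. Its argument "commands" is a list of rows, each an object with "delta_rot": the turn, a rotation vector about the world's x, y, z in degrees, a list of three; "linear": the shift along the world's x, y, z in m, a list of three; "jaw": the closure, from 0 (fully open) to 1 (shut). A call has exactly 8 rows; each row is the pose to reach, as a shift and turn from the pose commanded when the call began; what a row does not reach only later rows make up. A row lasts 1/12 s, in which the tool goes at most 41.7 mm and 7.16 degrees, less where a joint would pass 70% of its speed; a pose out of reach is approached as far as the arm can. A call with a gripper value outside its range is refused whole. The fingers move at their own pace and stop on an object; "newtons" is the grip in N (left out, the last holds). Time passes only in rows, so rows that repeat a pose let the fingers close, or fill a call up. It gives the time, the measured TCP pose, the force and the opening at its end, in the units of the state.
- r.sense(): the state, without advancing time (a new reading comes with each control period).
- r.camera(name): name is "side" or "top" or "wrist"; returns a dict with "color" (400x640x3 uint8, blue, green, red), "fx", "fy", "cx", "cy" (pixels), "rvec" (rotation vector, rad) and "tvec" (3), from world to camera coordinates, as OpenCV has them. Camera axes: x right, y down, z forward; pixel columns grow to the right and rows downward; lengths in mm; the calibration is good to about 2 mm. The wrist camera is an equidistant fisheye: a pixel r from the principal point sees the ray r / f radians off the axis. A picture is of the moment at which its call begins. There is no depth.
- r.finish_job(): hands the job in, once; it reports no verdict.
The state is a dict: "time": time; "joints": joint angles; "joint_velocities": joint speeds; "tau": joint torques, N m; "eef_pos": TCP position; "tcp_rot": TCP orientation; "force": force on the tool from outside, world axes, zero at the start; "torque": the same for the moment, N m; "width": finger opening in mm.
Only numpy, scipy, OpenCV 4.12 (cv2) and the standard library are available. Lean on these libraries where they do the work, as an engineer would, in place of code of your own. Each camera call takes 0.05 s, during which the arm holds its last target.

### The job

A sample vial is already loaded in the bench reader: close the chamber by setting the larger of the two black lids squarely on the round collar on top, down onto the reader without dropping it, and let go of it. Only then pull the spring-return shutter handle straight out until its pointer lines up with the marker fin on the scale rail, and finish while still holding it steady there with the gripper. The lid must stay on while the shutter is out, and the marker and everything else on the bench are left where they are.

Things in the scene. Friction and masses are not known exactly. Their poses are not given: they have to be found in the camera images.
- reader: Grey box-shaped vial reader, fixed to the bench: 160 (its x) x 140 (its y) x 75 tall. Origin at the centre of its underside, z up. Its front face, at x = -80, is where the shutter handle comes out; pulling goes along the reader's own -x. An aluminium scale rail (12 wide, top 37 above the bench) runs out from the front face along -x at y = -50, to x = -205.
- collar (a point): Centre of the foot of the round aluminium collar on top of the reader, in the plane of the reader's top (75 above the bench). The collar stands 14 high, 58 outside diameter at the foot, tapering above mid-height to 52 at the rim; the loaded vial's white cap is seen down inside it, below the rim. z up.
- lid_center (a point): Chamber lid, the larger of two black lids: a round inverted cup 72 outside diameter, 64 inside (22 deep), 27 tall, with a cylindrical knob 26 diameter and 26 tall on top; 53 tall in all, about 90 g. It stands knob up on the bench. This point is on its axis, half-way up (26.5 above the skirt's lower edge); z is its axis. On the collar the skirt's lower edge rests on the reader's top.
- small_lid_center (a point): The smaller black lid, same shape, which does not belong to this reader: 48 diameter, 20 tall, knob 18 diameter x 20 tall. Point on the axis, half-way up (20). To be left alone.
- handle (a point): Grip point of the shutter handle: an upright black plate 12 thick (along the reader's x), 40 wide (its y), from 24 to 98 above the bench; the point lies in the middle of its thickness and width, 75 above the bench. With the shutter home the plate's inner side is 44 from the reader's front face, so one finger fits between; a rod of 10 diameter (top 40 above the bench) joins plate and reader below. Axes as the reader's.
- pointer (a point): Tip of the thin steel pointer on the handle's side towards the rail, 50 above the bench, in the mid-plane of the plate; moves with the handle. Axes as the reader's.
- mark_line (a point): Edge facing the pointer of the steel marker fin (3 thick, upright, top 61 above the bench) clamped on the scale rail; it must not be shifted. It shows how far to pull: pointer and fin at the same place along the reader's x. Axes as the reader's.
- shutter (a joint): How far the shutter is pulled out, m: 0 home, stop at 0.070, growing along the reader's -x. A spring pulls it home: about 3.6 N at 0 plus 1.2 N per 10 mm, so let go it snaps back. The mark is 0.025 to 0.050 out.
- wash_bottle: Bystander: white plastic bottle, 70 dia x 100 tall (mm), origin under its middle; to be left alone.
- jar: Bystander: glass jar with white cap, 56 dia x 70 tall (mm), origin under its middle; to be left alone.
- pot: Bystander: open white pot, 64 dia x 60 tall (mm), origin under its middle; to be left alone.
- stopper: Bystander: rubber stopper, 24 dia x 16 tall (mm), origin under its middle; to be left alone.
- forceps: Bystander: steel forceps lying flat, 130 long, 9 tall (mm), origin under its middle; to be left alone.
- marker_pen: Bystander: grey pen lying flat, 130 long, 14 dia (mm), origin at the rod's centre; to be left alone.
There are look-alikes about, which are no part of the job. Leave any green look-alike of the part that bears lid_center alone.

How it is judged:
By the outcome, as a careful person would: the job done as asked, in the order asked, and still so for the second after the job is handed in, while the arm keeps its last pose, push and grip.
It also fails if it takes over 58 s, if anything falls off the work surface, if the arm or the gripper's body presses on something with over 40 N, if the wrist force passes 120 N, or if a joint passes its speed limit or range.

## Working session

There is one attempt and no reset: what is moved stays moved. The work goes in short steps, Python scripts to look and compute and a tool call to move; the robot and the scene stay as the last step left them, time stands still between calls to the robot, and variables do not carry over. Pictures are saved under pics/ and viewed, and the job is handed in when it is done.

Besides the shell and the picture viewer there is one more tool, called as name(argument=value, ...) on one line, values as JSON. apply_moves: Moves the arm, as the interface text tells. Its arguments: {"type":"object","properties":{"commands":{"type":"array"},"newtons":{"type":"number"}},"required":["commands"]}

```bash
mkdir -p pics; ls
python3 - <<'E'
from rig import r
import cv2
print(r.sense(), r.tip_reach)
for n in ("side","top","wrist"):
    c=r.camera(n); cv2.imwrite(f"pics/{n}0.png",c["color"]); print(n,{k:v for k,v in c.items() if k!="color"})
E
```

```text
pics
{'time': 0.0, 'joints': array([-1.31062082e+00,  3.00453637e-01,  1.52158840e+00,  1.57125053e-05,
        1.32071206e+00, -6.66227975e-02]), 'joint_velocities': array([ 0.00025837,  0.0002024 , -0.00028163, -0.00029426, -0.00125504,
        0.00082434]), 'tau': array([-1.27289895e-03, -5.43498445e+01, -3.61798203e+01, -8.21597587e-05,
        4.02874124e-03,  2.19519890e-06]), 'eef_pos': array([ 176.48806935, -520.67926936,  244.72778955]), 'tcp_rot': array([-3.09860568e+00, -5.10858017e-01,  1.52428659e-04]), 'force': array([ 0.39025008, -0.19167667, -0.3872503 ]), 'torque': array([-0.00404473, -0.02085273, -0.01282423]), 'width': 85.24008109464502} 14.0
side {'fx': 390.1455722364473, 'fy': 390.1455722364473, 'cx': 321.1627233150376, 'cy': 198.26934485823568, 'rvec': array([ 0.33685966, -2.86236679,  1.04385825]), 'tvec': array([ 560.17251732,  135.73196651, 1295.64172031])}
top {'fx': 409.6341129285763, 'fy': 409.6341129285763, 'cx': 318.13373072489003, 'cy': 197.88304513576307, 'rvec': array([ 2.12664215, -2.15556993,  0.12375171]), 'tvec': array([  66.51529471,  541.15316744, 1038.67978726])}
wrist {'fx': 309.70691628693146, 'fy': 309.70691628693146, 'cx': 322.78605202201436, 'cy': 197.45647069371358, 'rvec': array([-2.32675536,  1.66753137,  0.27717975]), 'tvec': array([-548.9114874 ,  -41.59488489,  381.43370714])}
```

View pics/top0.png

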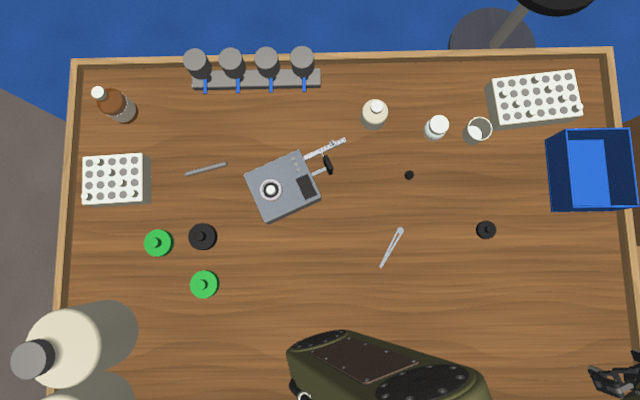

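View pics/side0.png

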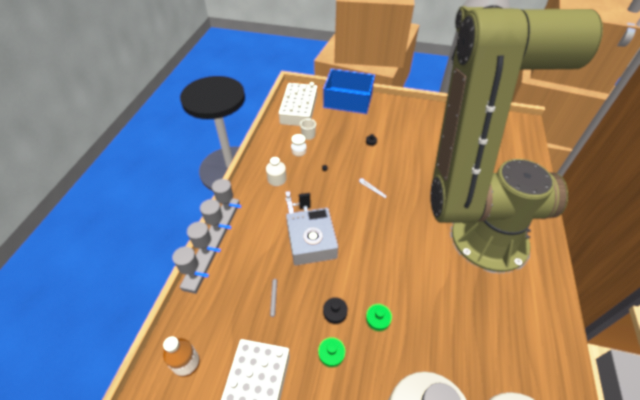

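View pics/wrist0.png

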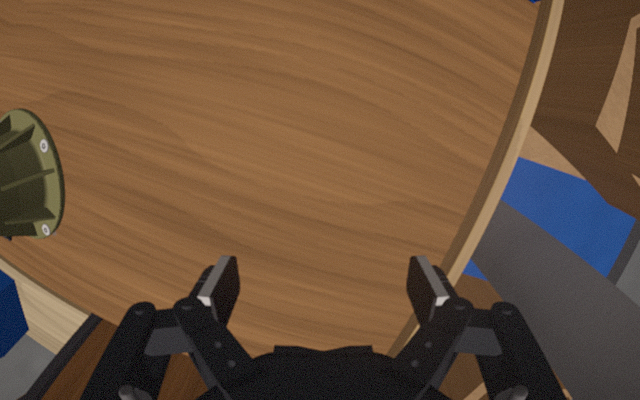

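The top view shows the big black lid at (202,236), with green look-alikes at (158,242) and (204,284). The small lid is at (486,230). The reader collar is at (270,189), and the handle is at about (328,163) with its rail running to (345,140).

```bash
cat > h.py <<'E'
import numpy as np, cv2
from rig import r
def bp(c,uv,z):
    R,_=cv2.Rodrigues(np.array(c["rvec"])); t=np.array(c["tvec"])
    uv=np.array(uv,float)
    if c.get("fish"):
        d=np.array([(uv[0]-c["cx"])/c["fx"],(uv[1]-c["cy"])/c["fy"]]); th=np.hypot(*d)
        ray=np.array([*(d/th*np.sin(th)),np.cos(th)])
    else: ray=np.array([(uv[0]-c["cx"])/c["fx"],(uv[1]-c["cy"])/c["fy"],1])
    C=-R.T@t; d=R.T@ray
    return C+d*(z-C[2])/d[2]
def proj(c,P):
    P=np.atleast_2d(np.array(P,float)); R,_=cv2.Rodrigues(np.array(c["rvec"])); X=P@R.T+np.array(c["tvec"])
    if c.get("fish"):
        rr=np.hypot(X[:,0],X[:,1]); th=np.arctan2(rr,X[:,2]); s=th/np.maximum(rr,1e-9)
        return np.c_[c["cx"]+c["fx"]*X[:,0]*s,c["cy"]+c["fy"]*X[:,1]*s]
    return np.c_[c["cx"]+c["fx"]*X[:,0]/X[:,2],c["cy"]+c["fy"]*X[:,1]/X[:,2]]
def cam(n):
    c=r.camera(n); c["fish"]=(n=="wrist"); return c
E
python3 - <<'E'
from h import *
c=cam("top"); s=cam("side")
for n,uv,z in [("lid",(202,236),27),("small",(486,230),20),("collar",(270,189),89),("handle",(328,163),98)]:
    print(n,bp(c,uv,z))
for n,uv,z in [("lid",(336,310),27),("collar",(313,236),89),("handle",(305,200),98)]:
    print("s",n,bp(s,uv,z))
a=c["color"][120:250,130:360]; cv2.imwrite("pics/topc.png",cv2.resize(a,None,fx=3.4,fy=3.4,interpolation=cv2.INTER_CUBIC))
a=s["color"][170:340,240:410]; cv2.imwrite("pics/sidec.png",cv2.resize(a,None,fx=3.4,fy=3.4,interpolation=cv2.INTER_CUBIC))
E
```

```text
lid [446.63239395 366.83437084  27.        ]
small [ 452.92130316 -379.15985272   20.        ]
collar [559.31005409 178.95437698  89.        ]
handle [621.58639914  32.19424353  98.        ]
s lid [444.03672493 373.25680518  27.        ]
s collar [558.09263386 183.88978501  89.        ]
s handle [616.52727316  58.21463366  98.        ]
```

View pics/topc.png

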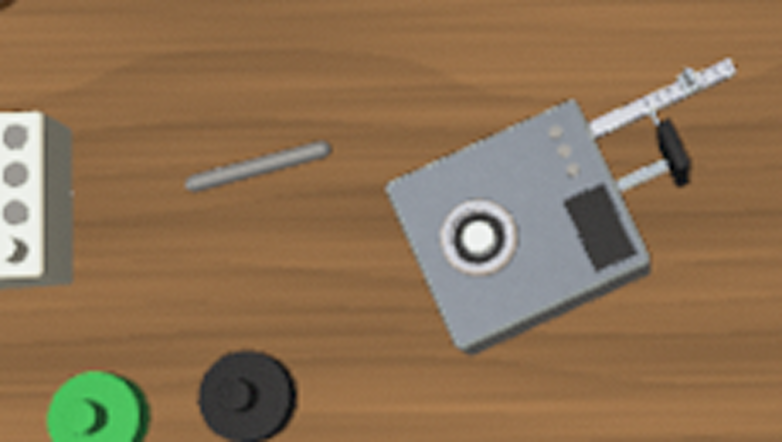

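View pics/sidec.png

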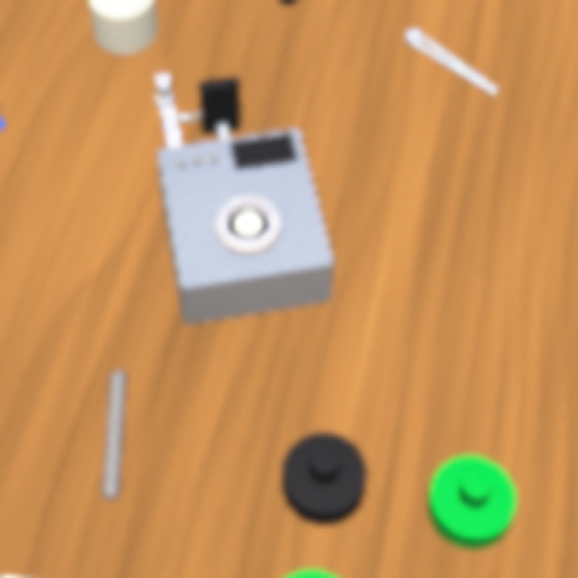

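Run:
```python
from h import *
c=cam("wrist"); s=r.sense()
R,_=cv2.Rodrigues(c["rvec"]); C=-R.T@c["tvec"]; T,_=cv2.Rodrigues(s["tcp_rot"])
print("cam",C,"in tool",T.T@(C-s["eef_pos"]),"axis",R[2],"axis tool",T.T@R[2]); print(T)
t=cam("top")
pts=[(388,187),(573,99),(650,263),(463,346)]
W=np.array([bp(t,(130+x/3.4,120+y/3.4),75) for x,y in pts]);print(W)
f=W-W.mean(0)
# model corners: (388)=back,y-; (573)=front,y-; (650) front,y+ ; back y+
M=np.array([[80,-70],[-80,-70],[-80,70],[80,70]],float)
H=f[:,:2].T@M; U,S,V=np.linalg.svd(H); Rr=U@V
print(W.mean(0),np.degrees(np.arctan2(Rr[1,0],Rr[0,0])), f[:,:2]@Rr)
```

```text
cam [ 255.51010345 -493.39827558  374.19031427] in tool [  83.61456517   -0.66855736 -129.09356198] axis [-0.3052824  -0.10304261 -0.94667042] axis tool [-3.22239810e-01 -7.91825678e-06  9.46658072e-01]
[[ 9.47081047e-01  3.20994518e-01 -9.78640857e-05]
 [ 3.20994530e-01 -9.47080960e-01  4.08922432e-04]
 [ 3.85766466e-05 -4.18696521e-04 -9.99999912e-01]]
[[598.95785497 247.61329868  75.        ]
 [664.61018517 107.50733656  75.        ]
 [538.11097343  50.71791238  75.        ]
 [478.0462454  190.23997546  75.        ]]
[569.93131474 149.01963077  75.        ] 114.45388749063555 [[ 77.73344747 -67.23661601]
 [-76.9817595  -69.00121579]
 [-76.31116335  69.65894277]
 [ 75.55947538  66.57888904]]
```

apply_moves(commands=[{"linear":[0.27,0.889,0],"delta_rot":[0,0,5.7],"jaw":0.3},{"linear":[0.27,0.889,0],"delta_rot":[0,0,5.7],"jaw":0.3},{"linear":[0.27,0.889,0],"delta_rot":[0,0,5.7],"jaw":0.3},{"linear":[0.27,0.889,0],"delta_rot":[0,0,5.7],"jaw":0.3},{"linear":[0.27,0.889,0],"delta_rot":[0,0,5.7],"jaw":0.3},{"linear":[0.27,0.889,0],"delta_rot":[0,0,5.7],"jaw":0.3},{"linear":[0.27,0.889,0],"delta_rot":[0,0,5.7],"jaw":0.3},{"linear":[0.27,0.889,0],"delta_rot":[0,0,5.7],"jaw":0.3}])

```text
time: 1.02
eef_pos: [273.3, -200.1, 245.4]
tcp_rot: [3.07, 0.663, 0.001]
force: [2.9, 0.6, 0.3]
width: 60.1
```

apply_moves(commands=[{"linear":[0.173,0.568,0],"delta_rot":[0,0,0],"jaw":0.3},{"linear":[0.173,0.568,0],"delta_rot":[0,0,0],"jaw":0.3},{"linear":[0.173,0.568,0],"delta_rot":[0,0,0],"jaw":0.3},{"linear":[0.173,0.568,0],"delta_rot":[0,0,0],"jaw":0.3},{"linear":[0.173,0.568,0],"delta_rot":[0,0,0],"jaw":0.3},{"linear":[0.173,0.568,0],"delta_rot":[0,0,0],"jaw":0.3},{"linear":[0.173,0.568,0],"delta_rot":[0,0,0],"jaw":0.3},{"linear":[0.173,0.568,0],"delta_rot":[0,0,0],"jaw":0.3}])

```text
time: 1.68
eef_pos: [370.4, 119.2, 245.5]
tcp_rot: [3.07, 0.665, 0.002]
force: [0.9, -1.1, 0.6]
width: 59.8
```

Run:
```python
from h import *
c=cam("wrist"); cv2.imwrite("pics/w1.png",c["color"]); print(r.sense()["eef_pos"])
```

```text
[371.57466606 124.30676644 245.43665878]
```

View pics/w1.png

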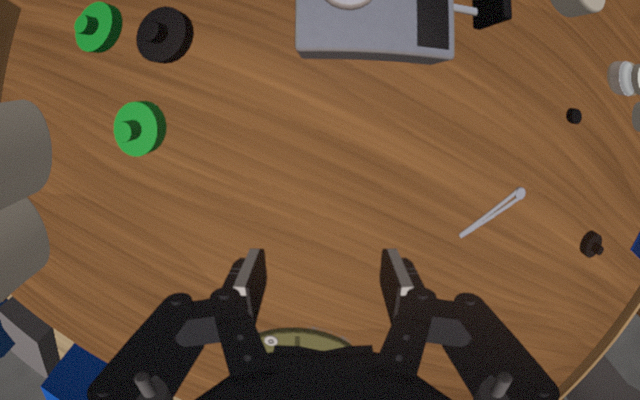

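apply_moves(commands=[{"linear":[0.075,0.245,-0.06],"delta_rot":[0,0,0],"jaw":0.3},{"linear":[0.075,0.245,-0.06],"delta_rot":[0,0,0],"jaw":0.3},{"linear":[0.075,0.245,-0.06],"delta_rot":[0,0,0],"jaw":0.3},{"linear":[0.075,0.245,-0.06],"delta_rot":[0,0,0],"jaw":0.3},{"linear":[0.075,0.245,-0.06],"delta_rot":[0,0,0],"jaw":0.3},{"linear":[0.075,0.245,-0.06],"delta_rot":[0,0,0],"jaw":0.3},{"linear":[0.075,0.245,-0.06],"delta_rot":[0,0,0],"jaw":0.3},{"linear":[0.075,0.245,-0.06],"delta_rot":[0,0,0],"jaw":0.3}])

```text
time: 2.4
eef_pos: [445.3, 364.0, 183.4]
tcp_rot: [3.069, 0.668, -0.003]
force: [-0.6, -0.3, 0.1]
width: 59.8
```

Run:
```python
from h import *
c=cam("wrist"); cv2.imwrite("pics/w2.png",c["color"]); print(r.sense()["eef_pos"])
```

```text
[445.18697592 362.55912552 184.11801092]
```

View pics/w2.png

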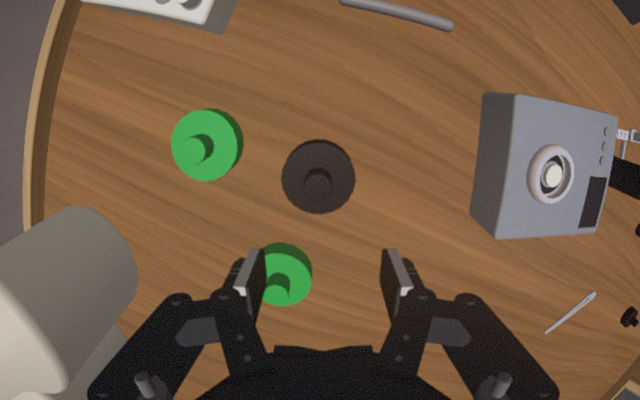

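```bash
cat >> h.py <<'E'
from scipy.optimize import minimize
TH=np.linspace(0,2*np.pi,60,endpoint=False)
def ring(x,y,z,rad): return np.c_[x+rad*np.cos(TH),y+rad*np.sin(TH),np.full(60,z)]
def sil(c,x,y,parts,shape=(400,640),S=4):
    m=np.zeros((shape[0],shape[1]),np.uint8)
    for (z0,z1,rad) in parts:
        p=np.r_[proj(c,ring(x,y,z0,rad)),proj(c,ring(x,y,z1,rad))].astype(np.float32)
        h=cv2.convexHull(p); cv2.fillPoly(m,[np.round(h*16).astype(np.int32)],1,cv2.LINE_8,4)
    return m
def fitsil(c,mask,x0,parts):
    f=lambda p: float(np.sum(sil(c,p[0],p[1],parts)!=mask))
    return minimize(f,x0,method="Nelder-Mead",options=dict(initial_simplex=np.array([x0,[x0[0]+6,x0[1]],[x0[0],x0[1]+6]]),xatol=.05,fatol=.5))
LID=[(0,27,36),(27,53,13)]
E
python3 - <<'E'
from h import *
im=cv2.imread("pics/w2.png"); c=cam("wrist")
t=cam("top"); ti=t["color"]; s=cam("side"); si=s["color"]
def blob(im,seed,th,box):
    g=(im.max(2)<th).astype(np.uint8); k=np.zeros_like(g); k[box[1]:box[3],box[0]:box[2]]=1; g*=k
    n,l,st,ce=cv2.connectedComponentsWithStats(g); m=(l==l[seed[1],seed[0]]).astype(np.uint8)
    return cv2.morphologyEx(m,cv2.MORPH_CLOSE,np.ones((5,5)))
for n,cc,im,seed,box in [("w",c,c["color"],(318,190),(270,130,366,220)),("t",t,ti,(202,240),(180,215,225,258)),("s",s,si,(336,312),(315,290,355,330))]:
    for th in (60,80):
        m=blob(im,seed,th,box); q=fitsil(cc,m,[446,367],LID); print(n,th,m.sum(),q.x,q.fun)
a=c["color"][70:250,450:640]; cv2.imwrite("pics/w2c.png",cv2.resize(a,None,fx=3.2,fy=3.2,interpolation=cv2.INTER_CUBIC))
E
```

```text
w 60 2478 [432.98486328 363.08813477] 1979.0
w 80 4193 [446.58300781 370.07470703] 339.0
t 60 1008 [445.91650391 375.96557617] 405.0
t 80 1112 [448.53591347 384.3226757 ] 416.0
s 60 388 [453.78710938 364.48046875] 212.0
s 80 445 [450.734375 365.21875 ] 156.0
```

View pics/w2c.png

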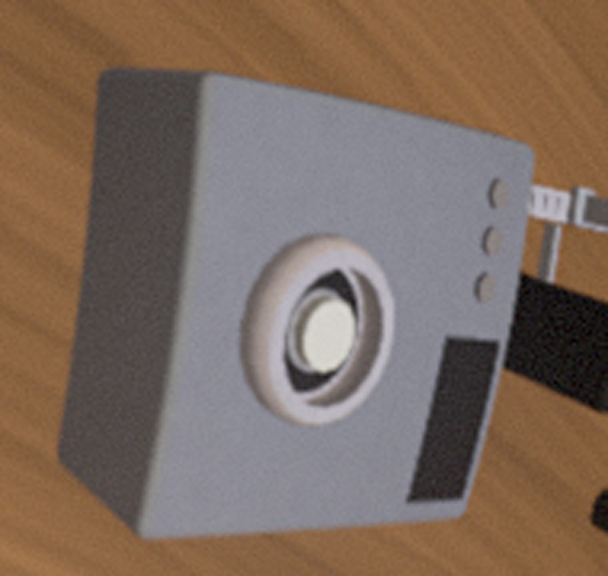

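Run:
```python
from h import *
c=cam("wrist"); im=c["color"]
K=4; x0,y0=260,110
a=cv2.resize(im[110:240,260:380],None,fx=K,fy=K,interpolation=cv2.INTER_CUBIC)
a=np.clip(a.astype(float)*1.8,0,255).astype(np.uint8)
for z,rad,col in [(27,36,(0,255,255)),(0,36,(255,255,0)),(53,13,(0,0,255)),(27,13,(0,255,0))]:
    p=proj(c,ring(446.6,369,z,rad)); p=(p-[x0,y0]+.5)*K
    cv2.polylines(a,[np.round(p).astype(np.int32)],True,col,1)
cv2.imwrite("pics/w2o.png",a)
```

```text
(no output)
```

View pics/w2o.png

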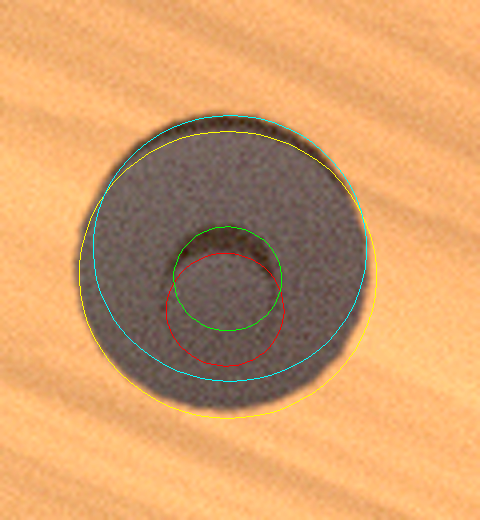

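The overlay matches the lid with about a 1-2 mm shift, which puts the lid at about (447.3,370.3). I'm descending to it now.

apply_moves(commands=[{"linear":[0.002,0.007,-0.03],"delta_rot":[0,0,0],"jaw":0.3},{"linear":[0.002,0.007,-0.06],"delta_rot":[0,0,0],"jaw":0.3},{"linear":[0.002,0.007,-0.09],"delta_rot":[0,0,0],"jaw":0.3},{"linear":[0.002,0.007,-0.11],"delta_rot":[0,0,0],"jaw":0.3},{"linear":[0.002,0.007,-0.12],"delta_rot":[0,0,0],"jaw":0.3},{"linear":[0.002,0.007,-0.12],"delta_rot":[0,0,0],"jaw":0.3},{"linear":[0.002,0.007,-0.12],"delta_rot":[0,0,0],"jaw":0.3},{"linear":[0.002,0.007,-0.12],"delta_rot":[0,0,0],"jaw":0.3}])

```text
time: 3.32
eef_pos: [448.2, 369.0, 67.1]
tcp_rot: [-3.07, -0.664, -0.004]
force: [0.2, 0.7, -0.1]
width: 60.1
```

Run:
```python
from h import *
c=cam("wrist"); cv2.imwrite("pics/w3.png",c["color"]); print(r.sense()["eef_pos"],r.sense()["force"])
for p in ([447.3,370.3,53],[447.3,370.3,27]): print(proj(c,p))
```

```text
[448.20986224 369.09930863  67.10460832] [ 0.85534859 -0.07595499  1.30484897]
[[321.02833503 260.14822722]]
[[321.26836091 238.67775861]]
```

View pics/w3.png

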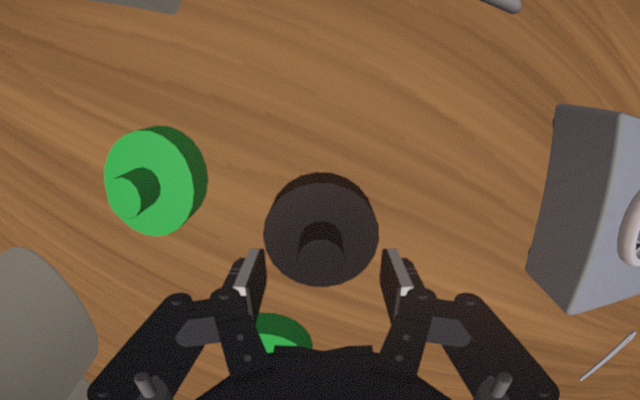

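Run:
```python
from h import *
c=cam("wrist"); im=c["color"]; s=r.sense(); T,_=cv2.Rodrigues(s["tcp_rot"])
for x,y in [(447.3,370.3),(449,371),(450,372),(451,372.2)]:
    p=proj(c,ring(x,y,27,36)); q=proj(c,ring(x,y,0,36)); k=proj(c,ring(x,y,53,13))
    print(x,y,p.min(0),p.max(0),q.min(0)[1],"knob",k.min(0),k.max(0))
print("tcp",proj(c,s["eef_pos"]))
a=np.clip(im[160:300,240:400].astype(float)*2,0,255).astype(np.uint8)
a=cv2.resize(a,None,fx=4,fy=4,interpolation=cv2.INTER_CUBIC); cv2.imwrite("pics/w3c.png",a)
```

```text
447.3 370.3 [262.84550856 181.57811358] [380.03269909 287.06200173] 170.38179034659325 knob [296.80867993 238.39034773] [345.51563615 280.26867417]
449 371 [262.72735697 178.45838434] [380.35216236 284.81020232] 167.6411374595706 knob [296.80441654 235.18283019] [345.74995284 277.5249346 ]
450 372 [261.77005269 176.19971354] [379.70553588 283.17208783] 165.6592438163035 knob [295.77923246 232.85077789] [344.89458932 275.52624504]
451 372.2 [262.02127954 174.49953606] [380.19226472 281.93674716] 164.16855404219723 knob [296.14473972 231.09126344] [345.38920688 274.01738722]
tcp [[323.92314082 273.83274542]]
```

View pics/w3c.png

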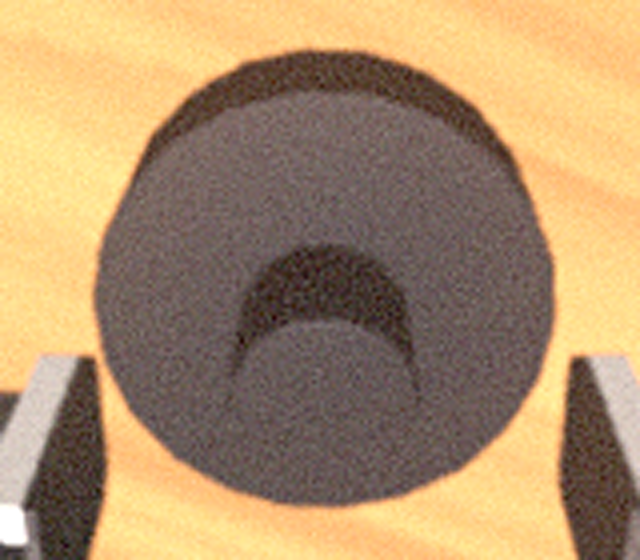

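The fit is good: the lid is at (447,370.3) and the TCP at (448.2,369.1). I'll descend 23 mm and grip the knob.

apply_moves(commands=[{"linear":[-0.001,0.001,-0.012],"delta_rot":[0,0,0],"jaw":0.3},{"linear":[-0.001,0.001,-0.022],"delta_rot":[0,0,0],"jaw":0.3},{"linear":[-0.001,0.001,-0.023],"delta_rot":[0,0,0],"jaw":0.3},{"linear":[-0.001,0.001,-0.023],"delta_rot":[0,0,0],"jaw":1},{"linear":[-0.001,0.001,-0.023],"delta_rot":[0,0,0],"jaw":1},{"linear":[-0.001,0.001,-0.023],"delta_rot":[0,0,0],"jaw":1},{"linear":[-0.001,0.001,-0.023],"delta_rot":[0,0,0],"jaw":1},{"linear":[-0.001,0.001,-0.023],"delta_rot":[0,0,0],"jaw":1}], newtons=40)

```text
time: 4.08
eef_pos: [446.7, 369.9, 42.6]
tcp_rot: [-3.07, -0.664, -0.001]
force: [-0.4, -0.3, 0.8]
width: 24.6
```

Run:
```python
from h import *
c=cam("wrist"); cv2.imwrite("pics/w4.png",c["color"]); s=r.sense(); print(s["eef_pos"],s["force"],s["width"])
```

```text
[446.69447363 369.89238214  42.62373231] [-0.21771942  0.14202181  1.75514931] 24.767783484320052
```

View pics/w4.png

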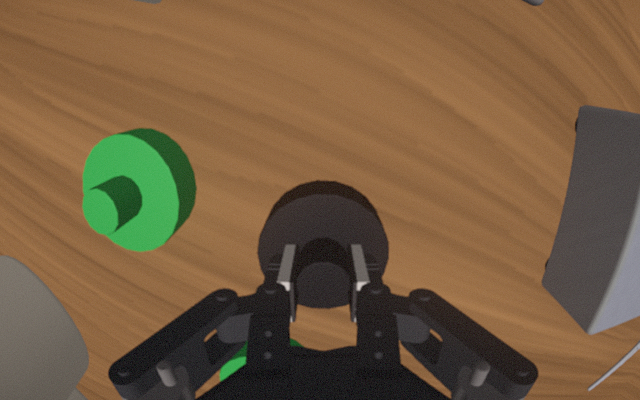

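The knob is gripped at width 24.7. Next I lift and carry it towards the collar.

apply_moves(commands=[{"linear":[0,0,0.02],"delta_rot":[0,0,0],"jaw":1},{"linear":[0,0,0.05],"delta_rot":[0,0,0],"jaw":1},{"linear":[0,0,0.08],"delta_rot":[0,0,0],"jaw":1},{"linear":[0.01,-0.02,0.11],"delta_rot":[0,0,0],"jaw":1},{"linear":[0.025,-0.045,0.13],"delta_rot":[0,0,0],"jaw":1},{"linear":[0.04,-0.07,0.14],"delta_rot":[0,0,0],"jaw":1},{"linear":[0.045,-0.085,0.14],"delta_rot":[0,0,0],"jaw":1},{"linear":[0.045,-0.085,0.14],"delta_rot":[0,0,0],"jaw":1}])

```text
time: 4.8
eef_pos: [492.7, 282.4, 183.1]
tcp_rot: [3.071, 0.66, 0.002]
force: [0.0, -0.2, -1.8]
width: 24.6
```

Run:
```python
from h import *
c=cam("wrist"); cv2.imwrite("pics/w5.png",c["color"]); s=r.sense(); print(s["eef_pos"],s["force"],s["width"])
```

```text
[491.9097931  283.69625263 182.46916293] [ 0.68217113  0.62358491 -0.47736419] 25.023272855612593
```

View pics/w5.png

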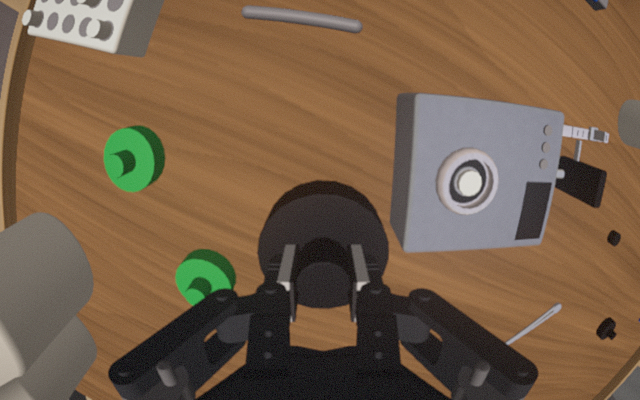

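Run:
```python
from h import *
c=cam("wrist"); im=c["color"]; K=4; x0,y0=385,80
a=cv2.resize(im[80:265,385:580],None,fx=K,fy=K,interpolation=cv2.INTER_CUBIC)[:600]
X,Y=560,180.5
for z,rad,col in [(75,29,(0,0,255)),(89,26,(0,255,0))]:
    p=(proj(c,ring(X,Y,z,rad))-[x0,y0]+.5)*K; cv2.polylines(a,[np.round(p).astype(np.int32)],True,col,1)
th=np.radians(114.5); ex=np.array([np.cos(th),np.sin(th)]); ey=np.array([-ex[1],ex[0]])
O=np.array([569.9,149])
co=np.array([[*(O+80*i*ex+70*j*ey),75] for i,j in((1,1),(1,-1),(-1,-1),(-1,1))])
p=(proj(c,co)-[x0,y0]+.5)*K; cv2.polylines(a,[np.round(p).astype(np.int32)],True,(0,255,255),1)
cv2.imwrite("pics/w5c.png",a)
```

```text
(no output)
```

View pics/w5c.png

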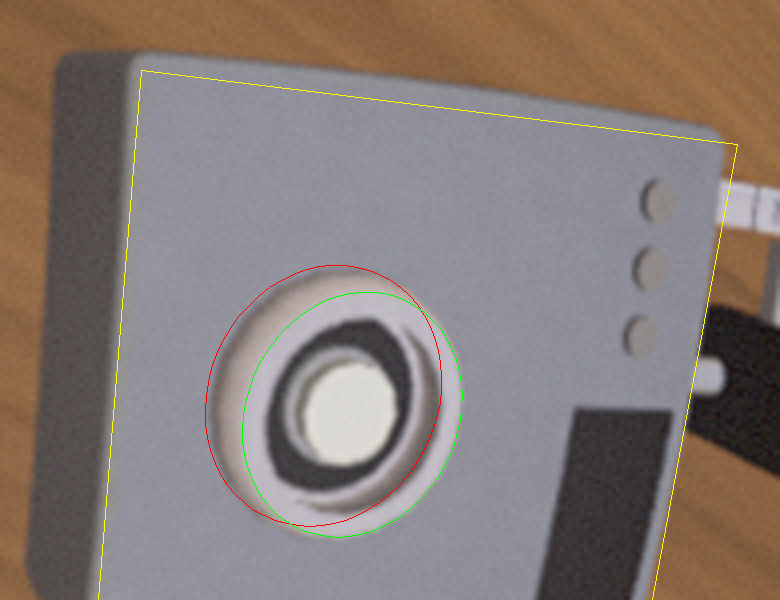

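The collar fits at (560,180.3), which agrees with the reader centre at about (572.5,153) and an in-reader position of (30,0). I'll move over it.

apply_moves(commands=[{"linear":[0.016,-0.026,0],"delta_rot":[0,0,0],"jaw":1},{"linear":[0.034,-0.052,0],"delta_rot":[0,0,0],"jaw":1},{"linear":[0.05,-0.078,0],"delta_rot":[0,0,0],"jaw":1},{"linear":[0.062,-0.095,-0.01],"delta_rot":[0,0,0],"jaw":1},{"linear":[0.068,-0.104,-0.02],"delta_rot":[0,0,0],"jaw":1},{"linear":[0.068,-0.104,-0.03],"delta_rot":[0,0,0],"jaw":1},{"linear":[0.068,-0.104,-0.035],"delta_rot":[0,0,0],"jaw":1},{"linear":[0.068,-0.104,-0.035],"delta_rot":[0,0,0],"jaw":1}])

```text
time: 5.57
eef_pos: [558.2, 182.0, 145.4]
tcp_rot: [-3.07, -0.666, 0.005]
force: [-1.0, -0.2, -0.9]
width: 24.8
```

Run:
```python
from h import *
c=cam("wrist"); im=c["color"]; s=r.sense(); print(s["eef_pos"],s["force"],s["width"])
x,y,z=s["eef_pos"]
for zz,rad,col in [(z-15.6,36,(0,255,255)),(z-42.6,36,(0,255,0))]:
    cv2.polylines(im,[np.round(proj(c,ring(x+.3,y+.4,zz,rad))).astype(np.int32)],True,col,1)
for zz,rad,col in [(75,29,(0,0,255)),(89,26,(255,255,0))]:
    cv2.polylines(im,[np.round(proj(c,ring(560,180.3,zz,rad))).astype(np.int32)],True,col,1)
cv2.imwrite("pics/w6.png",im)
t=cam("top"); a=t["color"][100:260,200:400]; cv2.imwrite("pics/t6.png",cv2.resize(a,None,fx=3.5,fy=3.5,interpolation=cv2.INTER_CUBIC))
```

```text
[558.5716103  182.07003085 146.48674093] [ 0.39836941 -0.1786516  -0.2207003 ] 24.59412287323932
```

View pics/w6.png

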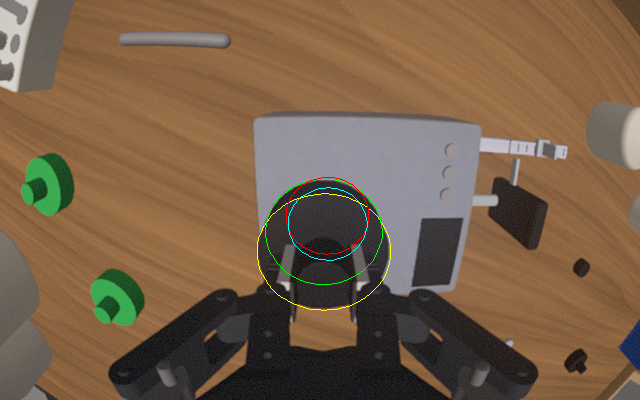

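The held lid overlay matches. I'll correct by (+1,-2) mm and lower over the rim.

apply_moves(commands=[{"linear":[0.001,-0.002,0],"delta_rot":[0,0,0],"jaw":1},{"linear":[0.001,-0.002,-0.002],"delta_rot":[0,0,0],"jaw":1},{"linear":[0.001,-0.002,-0.005],"delta_rot":[0,0,0],"jaw":1},{"linear":[0.001,-0.002,-0.008],"delta_rot":[0,0,0],"jaw":1},{"linear":[0.001,-0.002,-0.011],"delta_rot":[0,0,0],"jaw":1},{"linear":[0.001,-0.002,-0.014],"delta_rot":[0,0,0],"jaw":1},{"linear":[0.001,-0.002,-0.017],"delta_rot":[0,0,0],"jaw":1},{"linear":[0.001,-0.002,-0.018],"delta_rot":[0,0,0],"jaw":1}])

```text
time: 6.33
eef_pos: [560.3, 178.7, 128.6]
tcp_rot: [3.071, 0.664, -0.001]
force: [-0.6, -0.3, -1.2]
width: 24.5
```

Run:
```python
from h import *
s=r.sense(); print(s["eef_pos"],s["force"],s["torque"],s["width"])
```

```text
[560.31385596 178.68965118 128.63627098] [-0.55126898 -0.33416339 -1.15285094] [0.01194187 0.04006018 0.01055656] 24.47049038963045
```

apply_moves(commands=[{"linear":[-0.0005,0.001,-0.001],"delta_rot":[0,0,0],"jaw":1},{"linear":[-0.0005,0.001,-0.003],"delta_rot":[0,0,0],"jaw":1},{"linear":[-0.0005,0.001,-0.005],"delta_rot":[0,0,0],"jaw":1},{"linear":[-0.0005,0.001,-0.007],"delta_rot":[0,0,0],"jaw":1},{"linear":[-0.0005,0.001,-0.0085],"delta_rot":[0,0,0],"jaw":1},{"linear":[-0.0005,0.001,-0.0095],"delta_rot":[0,0,0],"jaw":1},{"linear":[-0.0005,0.001,-0.01],"delta_rot":[0,0,0],"jaw":1},{"linear":[-0.0005,0.001,-0.01],"delta_rot":[0,0,0],"jaw":1}])

```text
time: 7.0
eef_pos: [560.0, 179.7, 119.2]
tcp_rot: [-3.071, -0.664, 0.0]
force: [-0.0, 0.6, -1.5]
width: 24.7
```

Run:
```python
from h import *
s=r.sense(); print(s["eef_pos"],s["force"],s["torque"],s["width"])
```

```text
[559.9709414  179.73765629 119.18219193] [-0.01028079  0.55662229 -1.5208592 ] [ 0.04825602 -0.01846267 -0.0128955 ] 24.698481296722328
```

apply_moves(commands=[{"linear":[0,0,-0.0005],"delta_rot":[0,0,0],"jaw":1},{"linear":[0,0,-0.001],"delta_rot":[0,0,0],"jaw":1},{"linear":[0,0,-0.0013],"delta_rot":[0,0,0],"jaw":1},{"linear":[0,0,-0.0015],"delta_rot":[0,0,0],"jaw":1},{"linear":[0,0,-0.0018],"delta_rot":[0,0,0],"jaw":1},{"linear":[0,0,-0.002],"delta_rot":[0,0,0],"jaw":1},{"linear":[0,0,-0.002],"delta_rot":[0,0,0],"jaw":1},{"linear":[0,0,-0.002],"delta_rot":[0,0,0],"jaw":1}])

```text
time: 7.67
eef_pos: [560.0, 179.8, 117.6]
tcp_rot: [-3.07, -0.665, -0.0]
force: [-3.0, -1.4, 5.4]
width: 24.5
```

Run:
```python
from h import *
s=r.sense(); print(s["eef_pos"],s["force"],s["torque"],s["width"])
```

```text
[560.0244243  179.77301972 117.61147419] [-3.04402264 -1.43791943  5.40779122] [-0.16575704  0.46054308 -0.01761009] 24.50725042134032
```

Contact came at z=117.6 with +6 N, exactly where seating was expected. I'll release and go up.

apply_moves(commands=[{"linear":[0,0,0.0005],"delta_rot":[0,0,0],"jaw":1},{"linear":[0,0,0.0005],"delta_rot":[0,0,0],"jaw":0.5},{"linear":[0,0,0.0005],"delta_rot":[0,0,0],"jaw":0.5},{"linear":[0,0,0.0005],"delta_rot":[0,0,0],"jaw":0.5},{"linear":[0,0,0.01],"delta_rot":[0,0,0],"jaw":0.5},{"linear":[0,0,0.03],"delta_rot":[0,0,0],"jaw":0.5},{"linear":[0,0,0.06],"delta_rot":[0,0,0],"jaw":0.5},{"linear":[0,0,0.07],"delta_rot":[0,0,0],"jaw":0.5}])

```text
time: 8.33
eef_pos: [561.0, 180.1, 191.8]
tcp_rot: [-3.07, -0.665, -0.008]
force: [1.1, 0.3, 1.5]
width: 42.8
```

Run:
```python
from h import *
c=cam("wrist"); im=c["color"]; cv2.imwrite("pics/w7r.png",im); s=r.sense(); print(s["eef_pos"],s["force"],s["width"])
a=cv2.resize(im[80:320,230:600],None,fx=2.1,fy=2.1,interpolation=cv2.INTER_CUBIC)
for zz,rad,col in [(75,36,(0,255,255)),(102,36,(0,255,0)),(128,13,(255,255,0))]:
    cv2.polylines(a,[np.round((proj(c,ring(560,180.3,zz,rad))-[230,80]+.5)*2.1).astype(np.int32)],True,col,1)
cv2.imwrite("pics/w7.png",a)
```

```text
[561.34999606 180.13712064 192.48555118] [0.53691199 0.95807227 1.98159699] 42.56380001776737
```

View pics/w7.png

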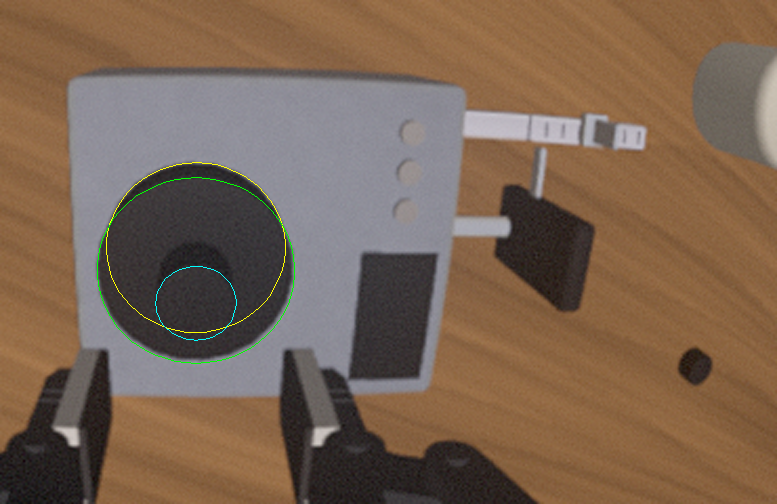

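The lid sits flat on the collar and matches the overlay. Now I'll go to the handle.

apply_moves(commands=[{"linear":[0.015,-0.034,0],"delta_rot":[0,0,0],"jaw":0.5},{"linear":[0.03,-0.068,0],"delta_rot":[0,0,0],"jaw":0.5},{"linear":[0.045,-0.1,0],"delta_rot":[0,0,0],"jaw":0.5},{"linear":[0.06,-0.13,0],"delta_rot":[0,0,0],"jaw":0.5},{"linear":[0.065,-0.145,-0.01],"delta_rot":[0,0,0],"jaw":0.5},{"linear":[0.065,-0.145,-0.02],"delta_rot":[0,0,0],"jaw":0.5},{"linear":[0.065,-0.145,-0.02],"delta_rot":[0,0,0],"jaw":0.5},{"linear":[0.065,-0.145,-0.02],"delta_rot":[0,0,0],"jaw":0.5}])

```text
time: 9.05
eef_pos: [624.3, 35.8, 166.3]
tcp_rot: [-3.07, -0.665, 0.003]
force: [0.8, 1.1, 0.4]
width: 42.5
```

Run:
```python
from h import *
import pickle
c=cam("wrist"); im=c["color"]; cv2.imwrite("pics/w8.png",im); s=r.sense(); print(s["eef_pos"],s["tcp_rot"],s["force"],s["width"])
pickle.dump(c,open("w8.pkl","wb"))
```

```text
[624.54313818  36.0722723  167.15522622] [-3.06973180e+00 -6.66441160e-01  1.03064683e-03] [-0.66552328 -0.22588021  0.72693044] 42.76432359414392
```

View pics/w8.png

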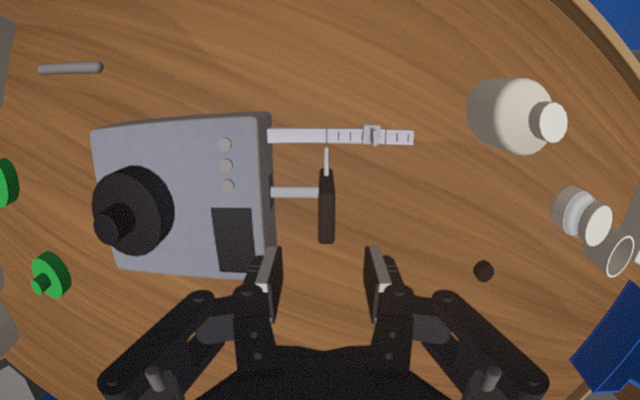

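Run:
```python
from h import *
import pickle
c=pickle.load(open("w8.pkl","rb")); im=c["color"]
x0,y0,K=260,115,4.5
a=cv2.resize(im[115:248,260:425],None,fx=K,fy=K,interpolation=cv2.INTER_CUBIC)
a=np.clip(a.astype(float)*1.3,0,255).astype(np.uint8)
for u in range(260,425,20): cv2.putText(a,str(u),(int((u-x0+.5)*K),10),0,.35,(0,0,255)); cv2.line(a,(int((u-x0+.5)*K),12),(int((u-x0+.5)*K),18),(0,0,255))
for v in range(120,248,20): cv2.putText(a,str(v),(0,int((v-y0+.5)*K)),0,.35,(0,0,255))
cv2.imwrite("pics/w8c.png",a)
```

```text
(no output)
```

View pics/w8c.png

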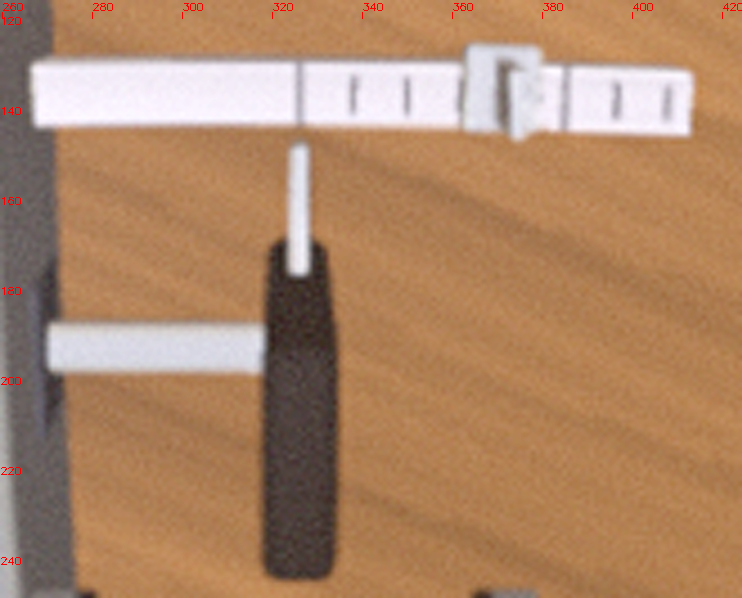

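Run:
```python
from h import *
import pickle
c=pickle.load(open("w8.pkl","rb"))
f=lambda x,y:(260+x/4.5-.5,115+y/4.5-.5)
th=np.radians(114.5); ex=np.array([np.cos(th),np.sin(th)]); ey=np.array([-ex[1],ex[0]]); O=np.array([572.5,153])
def pr(n,uv,z):
    P=bp(c,uv,z); d=P[:2]-O; print(n,P.round(1),"reader",(d@ex).round(1),(d@ey).round(1))
for n,p,z in [("TL",(266,348),98),("TR",(336,348),98),("BL",(263,574),98),("BR",(334,577),98),("ptip",(299,143),50),("tick0",(299,95),37),("tick50",(566,98),37),("rail end",(692,100),37),("finTop?",(530,95),61),("fin low tip",(518,138),37),
  ("front face rail",(35,93),37),("rod",(200,348),40)]: pr(n,f(*p),z)
```

```text
TL [641.3  47.4  98. ] reader -124.7 -18.8
TR [645.6  37.9  98. ] reader -135.1 -18.8
BL [606.8  32.4  98. ] reader -124.0 18.8
BR [611.   21.9  98. ] reader -135.2 19.4
ptip [664.3  52.   50. ] reader -129.9 -41.6
tick0 [670.6  54.8  37. ] reader -130.0 -48.6
tick50 [691.6   9.1  37. ] reader -180.3 -48.7
rail end [702.3 -13.3  37. ] reader -205.2 -49.1
finTop? [690.1  20.7  61. ] reader -169.1 -52.2
fin low tip [680.7  14.   37. ] reader -171.4 -40.8
front face rail [651.  100.3  37. ] reader -80.5 -49.5
rod [618.7  52.   40. ] reader -111.0 -0.1
```

The reader-frame check is consistent: tick0 is at -130, tick50 at -180 and the rail end at -205. The handle is centred at (626.4,34.7), and the fin is roughly 40 mm out. I'll descend in two stages.

apply_moves(commands=[{"linear":[0.002,-0.0015,-0.01],"delta_rot":[0,0,0],"jaw":0.5},{"linear":[0.002,-0.0015,-0.03],"delta_rot":[0,0,0],"jaw":0.5},{"linear":[0.002,-0.0015,-0.05],"delta_rot":[0,0,0],"jaw":0.5},{"linear":[0.002,-0.0015,-0.05],"delta_rot":[0,0,0],"jaw":0.5},{"linear":[0.002,-0.0015,-0.05],"delta_rot":[0,0,0],"jaw":0.5},{"linear":[0.002,-0.0015,-0.05],"delta_rot":[0,0,0],"jaw":0.5},{"linear":[0.002,-0.0015,-0.05],"delta_rot":[0,0,0],"jaw":0.5},{"linear":[0.002,-0.0015,-0.05],"delta_rot":[0,0,0],"jaw":0.5}])

```text
time: 9.77
eef_pos: [627.5, 33.4, 118.6]
tcp_rot: [3.07, 0.665, 0.003]
force: [-0.1, -0.4, 0.3]
width: 42.6
```

Run:
```python
from h import *
c=cam("wrist"); im=c["color"]; cv2.imwrite("pics/w9.png",im); s=r.sense(); print(s["eef_pos"],s["tcp_rot"],s["force"],s["width"])
```

```text
[627.35327416  33.33022934 118.31110503] [3.07014225e+00 6.64609806e-01 2.40082228e-03] [-0.23966147 -0.13159077  0.64586389] 42.286739082177945
```

View pics/w9.png

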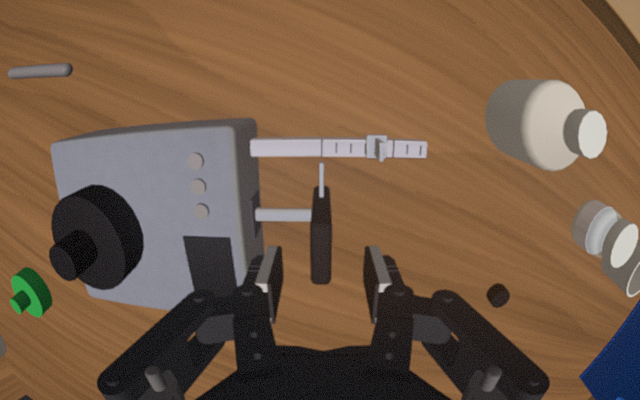

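apply_moves(commands=[{"linear":[-0.001,0.001,-0.01],"delta_rot":[0,0,0],"jaw":0.5},{"linear":[-0.001,0.001,-0.025],"delta_rot":[0,0,0],"jaw":0.5},{"linear":[-0.001,0.001,-0.038],"delta_rot":[0,0,0],"jaw":0.5},{"linear":[-0.001,0.001,-0.046],"delta_rot":[0,0,0],"jaw":0.5},{"linear":[-0.001,0.001,-0.047],"delta_rot":[0,0,0],"jaw":0.5},{"linear":[-0.001,0.001,-0.047],"delta_rot":[0,0,0],"jaw":0.5},{"linear":[-0.001,0.001,-0.047],"delta_rot":[0,0,0],"jaw":0.5},{"linear":[-0.001,0.001,-0.047],"delta_rot":[0,0,0],"jaw":0.5}])

```text
time: 10.48
eef_pos: [626.4, 34.2, 71.0]
tcp_rot: [3.07, 0.664, 0.002]
force: [-0.3, 0.3, 0.3]
width: 42.5
```

apply_moves(commands=[{"linear":[0,0,0],"delta_rot":[0,0,0],"jaw":1},{"linear":[0,0,0],"delta_rot":[0,0,0],"jaw":1},{"linear":[0,0,0],"delta_rot":[0,0,0],"jaw":1},{"linear":[0,0,0],"delta_rot":[0,0,0],"jaw":1},{"linear":[0,0,0],"delta_rot":[0,0,0],"jaw":1},{"linear":[0,0,0],"delta_rot":[0,0,0],"jaw":1},{"linear":[0,0,0],"delta_rot":[0,0,0],"jaw":1},{"linear":[0,0,0],"delta_rot":[0,0,0],"jaw":1}], newtons=60)

```text
time: 11.15
eef_pos: [626.2, 34.2, 70.8]
tcp_rot: [3.07, 0.664, 0.001]
force: [-1.3, -0.6, 5.4]
width: 11.4
```

Run:
```python
from h import *
import pickle
c=cam("wrist"); im=c["color"]; cv2.imwrite("pics/w10.png",im); s=r.sense(); print(s["eef_pos"],s["tcp_rot"],s["force"],s["width"])
pickle.dump(c,open("w10.pkl","wb"))
```

```text
[626.17846923  34.19636823  70.72009328] [3.07041954e+00 6.64213530e-01 9.01062226e-04] [-2.00966492 -1.61161006  4.93680589] 11.181947322285021
```

View pics/w10.png

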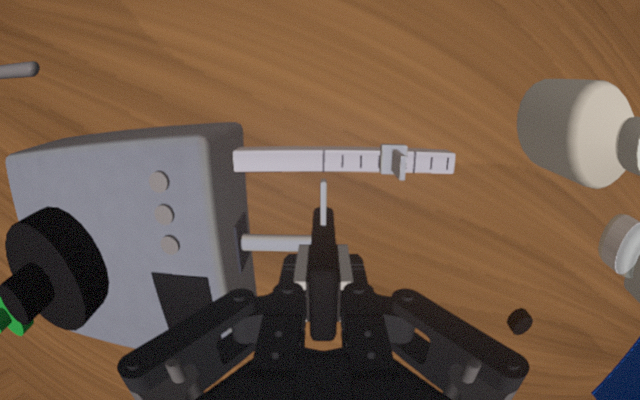

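Gripped at 11.2 mm. I'll pull 36 mm along (0.415,-0.910).

apply_moves(commands=[{"linear":[0.002,-0.0044,0],"delta_rot":[0,0,0],"jaw":1},{"linear":[0.0045,-0.01,0],"delta_rot":[0,0,0],"jaw":1},{"linear":[0.007,-0.0155,0],"delta_rot":[0,0,0],"jaw":1},{"linear":[0.0095,-0.021,0],"delta_rot":[0,0,0],"jaw":1},{"linear":[0.012,-0.0265,0],"delta_rot":[0,0,0],"jaw":1},{"linear":[0.014,-0.031,0],"delta_rot":[0,0,0],"jaw":1},{"linear":[0.015,-0.0328,0],"delta_rot":[0,0,0],"jaw":1},{"linear":[0.015,-0.0328,0],"delta_rot":[0,0,0],"jaw":1}])

```text
time: 11.87
eef_pos: [640.8, 1.8, 70.7]
tcp_rot: [-3.069, -0.664, 0.001]
force: [-7.4, 4.8, 10.0]
width: 11.4
```

Run:
```python
from h import *
import pickle
c=cam("wrist"); im=c["color"]; cv2.imwrite("pics/w11.png",im); s=r.sense(); print(s["eef_pos"],s["tcp_rot"],s["force"],s["width"])
pickle.dump(c,open("w11.pkl","wb"))
x0,y0,K=230,130,5
a=cv2.resize(im[130:240,230:390],None,fx=K,fy=K,interpolation=cv2.INTER_CUBIC)
cv2.imwrite("pics/w11c.png",a)
```

```text
[640.69259206   1.97482886  70.75094761] [-3.06943579e+00 -6.64300526e-01  1.13800186e-03] [-7.17902275  3.77833827  9.68623249] 11.793391303840597
```

View pics/w11.png

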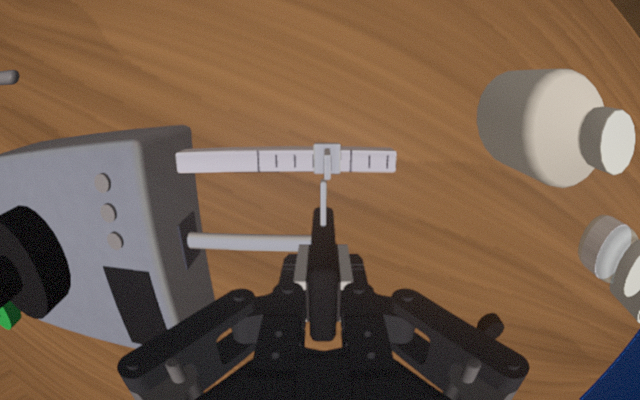

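View pics/w11c.png

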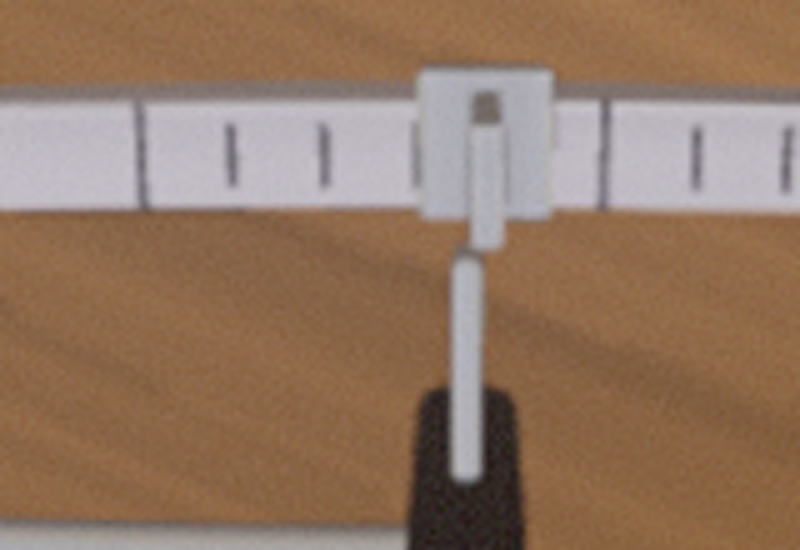

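Run:
```python
from h import *
import pickle
c=pickle.load(open("w11.pkl","rb"))
f=lambda x,y:(230+x/5-.5,130+y/5-.5)
th=np.radians(114.5); ex=np.array([np.cos(th),np.sin(th)]); ey=np.array([-ex[1],ex[0]]); O=np.array([572.5,153])
for n,p,z in [("finTopTip",(487,245),61),("finTopBack",(487,125),61),("ptip",(468,255),50),("pbase",(466,475),50),("tick0",(142,155),37),("tick10",(232,155),37),("tick50",(605,155),37),("clampL",(420,145),37),("clampR",(553,145),37)]:
    P=bp(c,f(*p),z); d=P[:2]-O; print(n,P.round(1),"reader",(d@ex).round(2),(d@ey).round(2))
```

```text
finTopTip [682.9  19.5  61. ] reader -167.28 -45.1
finTopBack [693.2  24.2  61. ] reader -167.26 -56.45
ptip [678.5  19.4  50. ] reader -165.51 -41.05
pbase [656.5   9.6  50. ] reader -165.27 -16.96
tick0 [670.9  54.9  37. ] reader -130.04 -48.9
tick10 [674.9  45.8  37. ] reader -140.01 -48.74
tick50 [691.5   9.1  37. ] reader -180.25 -48.6
clampL [684.2  27.7  37. ] reader -160.37 -49.67
clampR [690.1  14.7  37. ] reader -174.63 -49.67
```

The pointer is at 35.4 mm and the fin at 37.3 mm (the clamp centre agrees), so I'll pull 1.9 mm more.

apply_moves(commands=[{"linear":[0.0004,-0.0009,0],"delta_rot":[0,0,0],"jaw":1},{"linear":[0.0008,-0.0017,0],"delta_rot":[0,0,0],"jaw":1},{"linear":[0.0008,-0.0017,0],"delta_rot":[0,0,0],"jaw":1},{"linear":[0.0008,-0.0017,0],"delta_rot":[0,0,0],"jaw":1},{"linear":[0.0008,-0.0017,0],"delta_rot":[0,0,0],"jaw":1},{"linear":[0.0008,-0.0017,0],"delta_rot":[0,0,0],"jaw":1},{"linear":[0.0008,-0.0017,0],"delta_rot":[0,0,0],"jaw":1},{"linear":[0.0008,-0.0017,0],"delta_rot":[0,0,0],"jaw":1}])

```text
time: 12.58
eef_pos: [641.4, 0.5, 70.7]
tcp_rot: [-3.069, -0.665, 0.001]
force: [-8.8, 5.4, 9.0]
width: 11.1
```

Run:
```python
from h import *
import pickle
c=cam("wrist"); im=c["color"]; cv2.imwrite("pics/w12.png",im); s=r.sense(); print(s["eef_pos"],s["tcp_rot"],s["force"],s["width"])
pickle.dump(c,open("w12.pkl","wb"))
a=cv2.resize(im[130:240,230:390],None,fx=5,fy=5,interpolation=cv2.INTER_CUBIC)
cv2.imwrite("pics/w12c.png",a)
t=cam("top"); a=t["color"][100:260,200:400]; cv2.imwrite("pics/t12.png",cv2.resize(a,None,fx=3.5,fy=3.5,interpolation=cv2.INTER_CUBIC))
```

```text
[6.41361162e+02 4.84862156e-01 7.07407512e+01] [-3.06933188e+00 -6.64618300e-01  1.47329507e-03] [-7.85535054  4.2263407   9.59769815] 11.310257401787219
```

View pics/w12c.png

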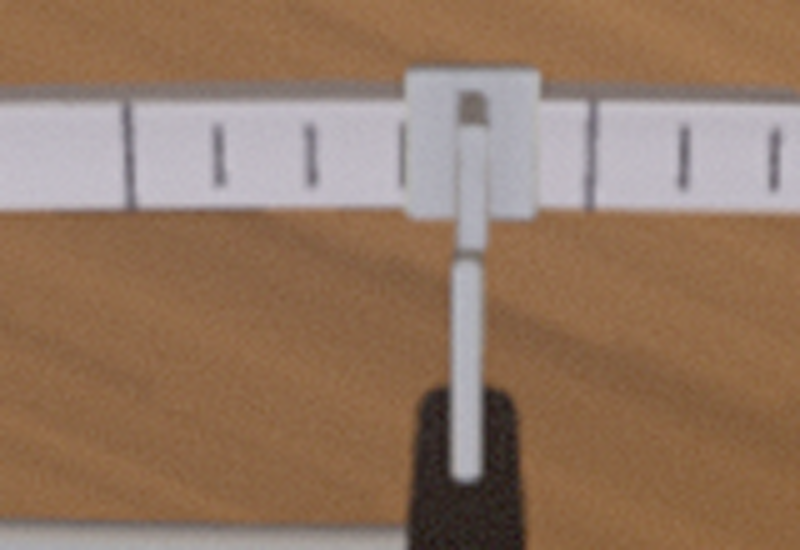

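View pics/t12.png

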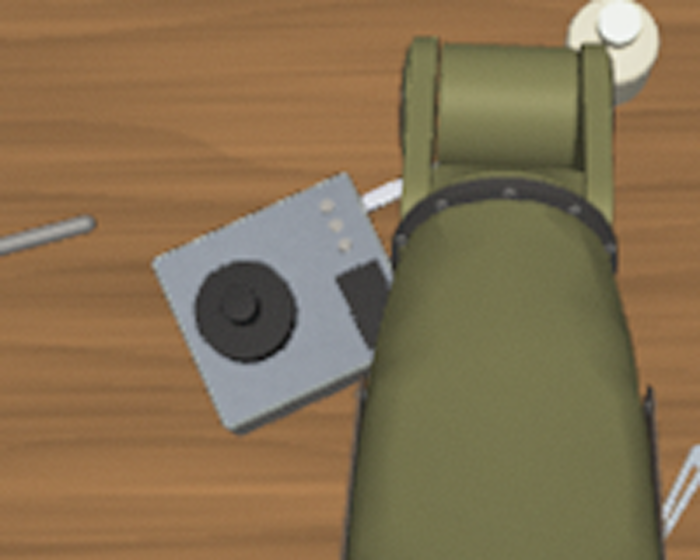

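The fin is at crop x=473 and the pointer at 467.5, leaving about 0.5 mm. One last nudge. The top view shows the lid still on.

apply_moves(commands=[{"linear":[0.0002,-0.0006,0],"delta_rot":[0,0,0],"jaw":1},{"linear":[0.0002,-0.0006,0],"delta_rot":[0,0,0],"jaw":1},{"linear":[0.0002,-0.0006,0],"delta_rot":[0,0,0],"jaw":1},{"linear":[0.0002,-0.0006,0],"delta_rot":[0,0,0],"jaw":1},{"linear":[0.0002,-0.0006,0],"delta_rot":[0,0,0],"jaw":1},{"linear":[0.0002,-0.0006,0],"delta_rot":[0,0,0],"jaw":1},{"linear":[0.0002,-0.0006,0],"delta_rot":[0,0,0],"jaw":1},{"linear":[0.0002,-0.0006,0],"delta_rot":[0,0,0],"jaw":1}])

```text
time: 13.35
eef_pos: [641.6, -0.0, 70.8]
tcp_rot: [-3.069, -0.665, 0.001]
force: [-8.7, 4.5, 8.5]
width: 11.5
```

Run:
```python
from h import *
import pickle
c=cam("wrist"); im=c["color"]; s=r.sense(); print(s["eef_pos"],s["force"],s["width"])
pickle.dump(c,open("w13.pkl","wb"))
a=cv2.resize(im[130:240,230:390],None,fx=5,fy=5,interpolation=cv2.INTER_CUBIC)
cv2.imwrite("pics/w13c.png",a); cv2.imwrite("pics/w13.png",im)
```

```text
[ 6.41573552e+02 -5.13763160e-02  7.07184732e+01] [-6.9675107   5.69355451  9.21442346] 11.457027587832478
```

View pics/w13c.png

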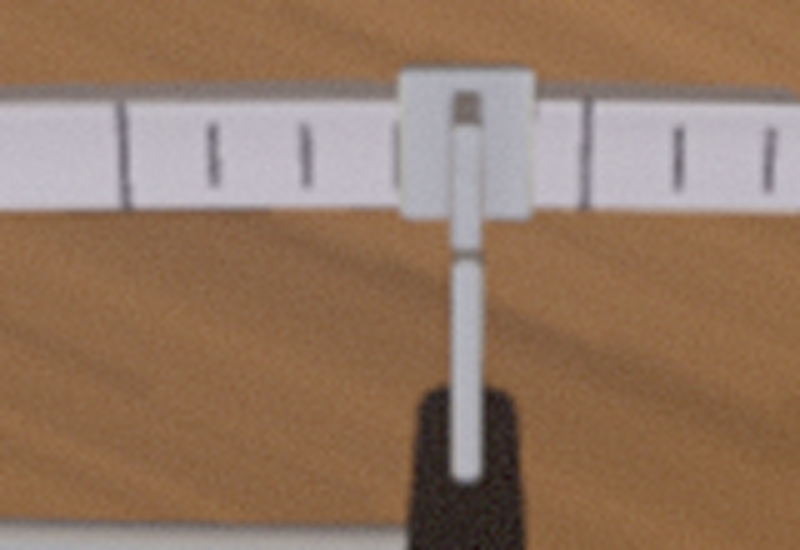

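View pics/w13.png

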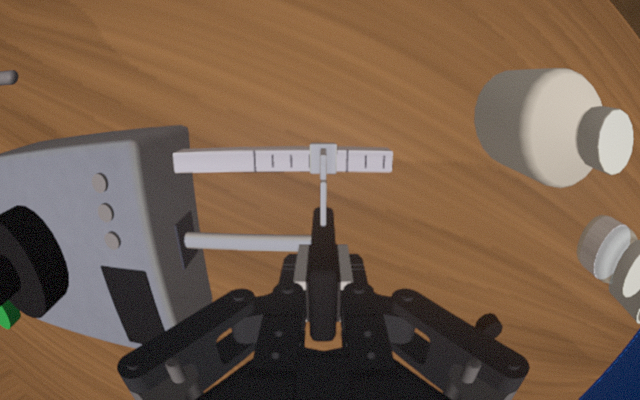

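The pointer and fin are both at crop x=467, right on the camera axis, so there is no parallax. The grip is steady, so I'm handing in.

```bash
python3 -c "
from rig import r
print(r.finish_job())"
```

```text
the job is handed in; nothing more can be done
None
```

I set the larger black lid on the collar and released it, then pulled the shutter until its pointer lined up with the fin. I handed the job in with the gripper still holding the handle, about 13.4 s into the 58 s allowed.

- **Lid:** It made contact with about 6 N at the height expected for a seated lid. After release, the wrist view matched a lid sitting flat on the collar. The top view taken just before the last 0.6 mm nudge, with the shutter already pulled about 37 mm, showed it still on.
- **Shutter:** In the last wrist view the pointer and fin are at the same place, to about 0.2 mm, at roughly 37.5 mm out. The gripper was steady on the handle (11.4 mm opening, 60 N grip).
- **Other objects:** The marker's place on the scale looked unchanged, and I touched nothing else. I did not look at every bystander again at the end.
- **Imperfect readings:** The handle grip carries about 9 N of upward force and a few newtons sideways beyond the spring's pull. The first top-camera estimate of the reader's position was about 5 mm off, so I used the wrist-camera measurement instead.

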